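# Sort the bench things back onto their own mats

## Task

The four things on the mudroom bench lie on one another's mats: put each back on the mat of its own colour (red ice scraper on red, black flashlight on black, yellow dog whistle on yellow, blue wax tin on blue), centred on it, the three long ones lying lengthways along it either way round, and all let go. Move one at a time, parking what is in the way on the empty cork mat and never on the bare bench; leave the cork mat empty again at the end. Do not let the things push against each other, and leave the green key dish where it is.

Things in the scene. Friction and masses are not known exactly. Their poses are not given: they have to be found in the camera images.
- scraper_mid (a point): Red plastic ice scraper lying flat, 140 long, 24 high, about 90 g. The point is its centre, half-way up; x runs along its length, z up. The straight handle, 26 mm wide and 24 mm high, runs from 70 mm behind the point to 22 mm ahead (+x) of it; then it widens to a low head, 64 mm across, at the +x end. Grip it across the handle at the point. It starts on another thing's mat.
- flashlight_mid (a point): Black aluminium flashlight lying on its side, 130 long, about 160 g. The point is its centre, half-way up; x runs along its length, z up. Round barrel of 26 mm diameter from 47 mm behind to 29 mm ahead of the point; the flat-sided head (+x) and tail cap are 32 x 32 mm, so it does not roll. Grip it across the barrel at the point. It starts on another thing's mat.
- whistle_mid (a point): Yellow plastic dog whistle lying flat, 70 long, 16 wide, 18 high, about 20 g. The point is its centre, half-way up; x runs along its length, z up. Its body has this section from 23 mm behind to 35 mm ahead of the point. It starts on another thing's mat.
- tin_mid (a point): Blue round closed tin of boot wax, 56 mm in diameter, 28 mm high, about 120 g, standing flat; z up. The point is its centre, half-way up. Grip it across its diameter. It starts on another thing's mat.
- red_mat_top (a point): Red rubber mat, 150 x 110 x 4 mm, fixed flat on the bench; home of the scraper. The point is the centre of its top face, 4 mm above the bench; x runs along its 150 mm side, z up.
- black_mat_top (a point): Black rubber mat, 150 x 110 x 4 mm, fixed flat on the bench; home of the flashlight. The point is the centre of its top face, 4 mm above the bench; x runs along its 150 mm side, z up.
- yellow_mat_top (a point): Yellow rubber mat, 150 x 110 x 4 mm, fixed flat on the bench; home of the whistle. The point is the centre of its top face, 4 mm above the bench; x runs along its 150 mm side, z up.
- blue_mat_top (a point): Blue rubber mat, 150 x 110 x 4 mm, fixed flat on the bench; home of the tin. The point is the centre of its top face, 4 mm above the bench; x runs along its 150 mm side, z up.
- cork_mat_top (a point): Brown cork-faced rubber mat, 150 x 110 x 4 mm, fixed flat on the bench; the parking place, empty at the start. The point is the centre of its top face, 4 mm above the bench; x runs along its 150 mm side, z up.
- key_dish_mid (a point): Green ceramic key dish with keys in it, 100 mm across the rim, 28 mm high, loose on the bench among the mats; the point is its centre, half-way up. Leave it alone.

How it is judged:
By the outcome, as a careful person would: the job done as asked, in the order asked, and still so for the second after the job is handed in, with the robot touching nothing.
It also fails if it takes over 136 s, if anything falls off the work surface, if the arm or the gripper's body presses on something with over 40 N, if the wrist force passes 120 N, or if a joint passes its speed limit or range.

## Robot

A 6-joint arm with a two-finger parallel gripper is mounted at the origin on the work surface. World frame = base frame: x ahead of the robot, y to its left, z up, the work surface at z = 0. Lengths are in mm, angles in rad, forces in N, time in s.
With the tool pointing down it reaches from about 350 to 975 mm from the base axis. Payload 7.1 kg.
Tool frame: the origin (TCP) lies between the finger pads; the fingertips stand 19 mm ahead of it and the grasp point (between the pads) is the TCP; z points along the fingers, y is the line along which they close (so a half turn about z gives the same grasp; the last joint's range is limited). The gripper opens to 88 mm and grips with 3 to 60 N. Pads are 20 mm wide; open, the fingers measure 115 mm over their backs; the gripper's body (75 mm by 178 mm) begins 61 mm behind the grasp point.
Start: joints at [-1.322, 0.423, 1.63, -0, 1.089, -0.019], TCP at [165.4, -602.7, 241.675] pointing down, gripper open.
Joint ranges: [-3, 3], [-0.9, 2.11], [0.09, 2.58], [-1.31, 4.45], [0.11, 2.69], [-2.54, 2.54]. Speed limits (rad/s): [2.39, 2.39, 3.01, 3.14, 3.14, 3.14].

## Interface

Orientations are given as a rotation vector (axis times angle).
In Python, from workcell import ctrl gives the robot as it stands.
- The arm moves only by the tool arm_command, never from a script. Its argument "series" is a list of rows, each an object with "linear": the shift along the tool's x, y, z in m, a list of three; "turn": the turn about the tool's z in rad. A call has 1 to 10 rows; each row shifts and turns the commanded pose from where the row before left it, along the tool's axes as they then stand; what a row does not reach is not made up. A row lasts 1/10 s, in which the tool goes at most 50 mm and 8.59 degrees, less where a joint would pass 70% of its speed; a pose out of reach is approached as far as the arm can. A call with a gripper value outside its range is refused whole. "jaw" is the opening, from -1 (shut) to 1 (fully open), set as the call begins (left out, the last holds). The fingers move at their own pace and stop on an object; the grip force is fixed at half the most. Time passes only in rows, so rows that do not move let the fingers close. It gives the time, the measured TCP pose, the force, the opening and the grip force at its end, in the units of the state.
- ctrl.get_obs(): the state, without advancing time (a new reading comes with each control period).
- ctrl.get_image(name): name is "scene" or "top" or "wrist"; returns a dict with "frame" (420x560x3 uint8, blue, green, red), "fx", "fy", "cx", "cy" (pixels), "rvec" (rotation vector, rad) and "tvec" (3), from world to camera coordinates, as OpenCV has them. Camera axes: x right, y down, z forward; pixel columns grow to the right and rows downward; lengths in mm; the calibration is good to about 2 mm. A picture is of the moment at which its call begins. There is no depth.
- ctrl.close_job(): hands the job in; it is judged then, once.
The state is a dict: "t": time; "qpos": joint angles; "qvel": joint speeds; "joint_torque": joint torques, N m; "ee_pos": TCP position; "orientation": TCP orientation; "ft_force": force on the tool from outside, world axes, zero at the start; "moment": the same for the moment, N m; "width": finger opening in mm; "grasp_force": force on a finger pad.
Only numpy, scipy, OpenCV 4.12 (cv2) and the standard library are available. Lean on these libraries where they do the work, as an engineer would, in place of code of your own. Each camera call takes 0.05 s, during which the arm holds its last target. There are 200 camera calls.

## Working session

There is one attempt and no reset: what is moved stays moved. The work goes in short steps, Python scripts to look and compute and a tool call to move; the robot and the scene stay as the last step left them, time stands still between calls to the robot, and variables do not carry over. Pictures are saved under pics/ and viewed, at most 14 in all, crops included, and the job is handed in when it is done.

Besides the shell and the picture viewer there is one more tool, called after ">>>" as name(argument=value, ...), one argument or row to a line, values as JSON. arm_command: Moves the arm, as the interface text tells. Its arguments: {"type":"object","properties":{"series":{"type":"array"},"jaw":{"type":"number"}},"required":["series"]}

```bash
mkdir -p pics
python3 - <<'E'
from workcell import ctrl
import cv2
for n in("top","scene"):
    d=ctrl.get_image(n); cv2.imwrite(f"pics/{n}0.png",d["frame"]); print(n,d["fx"],d["cx"],d["cy"],d["rvec"],d["tvec"])
o=ctrl.get_obs();print(o)
E
```

```text
top 490.0532439794088 279.9649169600421 212.18516917334287 [ 2.24190754 -1.96295921  0.19401436] [-65.32965511 595.24883026 914.27768799]
scene 432.47657802552686 282.20278803313823 209.0608187085714 [ 1.907766    1.74506621 -0.5834187 ] [ -60.10623951 -419.90233926 1214.22428015]
{'t': 0.1, 'qpos': array([-1.32197065e+00,  4.23771800e-01,  1.63061045e+00, -2.08589186e-05,
        1.08856952e+00, -1.90020620e-02]), 'qvel': array([ 1.29059310e-04, -9.70782413e-04, -3.20995140e-03,  1.11526300e-03,
       -1.28125721e-04, -6.29081174e-05]), 'joint_torque': array([ 1.23273608e-04, -5.45615566e+01, -2.74323589e+01,  6.45129033e-02,
        1.87739369e-02, -2.01351281e-05]), 'ee_pos': array([ 165.30084801, -602.256689  ,  240.97602372]), 'orientation': array([-3.11212775e+00, -4.19281643e-01,  2.73494247e-04]), 'ft_force': array([ 0.46636715, -0.18051368,  0.24174744]), 'moment': array([ 0.008032  , -0.00059947, -0.01723416]), 'grasp_force': 0.0, 'width': 87.55388353546967}
```

View pics/top0.png

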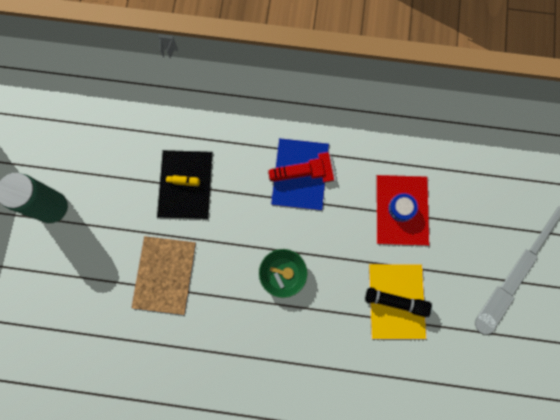

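View pics/scene0.png

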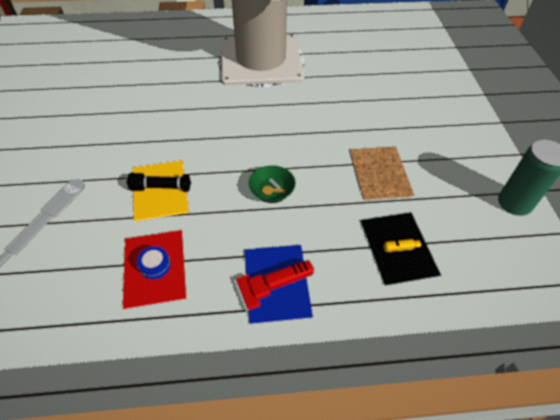

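The top view shows the scraper on blue (302,170), the tin on red (403,208), the flashlight on yellow (398,302) and the whistle on black (183,182). Cork is empty (165,275) and the dish is at (283,273). The scene view agrees. That makes two swaps, each going through the cork mat.

```bash
cat > h.py <<'E'
import cv2, numpy as np
from scipy.spatial.transform import Rotation as Ro
from workcell import ctrl
def cast(d,px,z):
    R=Ro.from_rotvec(np.ravel(d["rvec"])).as_matrix(); t=np.ravel(d["tvec"]); px=np.atleast_2d(px).astype(float)
    r=np.c_[(px[:,0]-d["cx"])/d["fx"],(px[:,1]-d["cy"])/d["fy"],np.ones(len(px))]@R
    c=-R.T@t; return (c+r*((z-c[2])/r[:,2])[:,None])[:,:2]
def project(d,p):
    R=Ro.from_rotvec(np.ravel(d["rvec"])).as_matrix(); q=R@np.asarray(p,float)+np.ravel(d["tvec"])
    return np.array([d["fx"]*q[0]/q[2]+d["cx"],d["fy"]*q[1]/q[2]+d["cy"]])
def rng(f,c):
    hsv=cv2.cvtColor(f,cv2.COLOR_BGR2HSV); B={"blue":[((108,120,60),(130,255,255))],"red":[((0,180,80),(5,255,255)),((174,180,80),(180,255,255))],
     "yellow":[((18,180,90),(32,255,255))],"black":[((0,0,0),(180,255,38))],"cork":[((8,90,60),(17,210,255))],"green":[((60,100,20),(85,255,255))]}[c]
    return sum(cv2.inRange(hsv,a,b) for a,b in B)
def blobs(d,c,z,amin=60,close=0,lim=(250,950)):
    """convex-hull minAreaRect of each blob, cast to height z: centre, sizes, long-side yaw"""
    m=rng(d["frame"],c)
    if close: m=cv2.morphologyEx(m,cv2.MORPH_CLOSE,np.ones((close,close)))
    out=[]
    for k in cv2.findContours(m,cv2.RETR_EXTERNAL,cv2.CHAIN_APPROX_NONE)[0]:
        if cv2.contourArea(k)<amin: continue
        w=cast(d,k[:,0],z); (cx,cy),(a,b),th=cv2.minAreaRect(w.astype(np.float32))
        r=np.hypot(cx,cy)
        if not lim[0]<r<lim[1]: continue
        if a<b: a,b,th=b,a,th+90
        out.append((np.round([cx,cy]),round(a),round(b),round((th+90)%180-90,1)))
    return out
def goto(x,y,z,yaw=None):
    """tool-axis shift (m, before turning) and turn to reach world x,y,z with the closing line (tool y) at yaw deg"""
    o=ctrl.get_obs(); R=Ro.from_rotvec(o["orientation"]).as_matrix()
    turn=0
    if yaw is not None:
        cur=np.degrees(np.arctan2(R[1,1],R[0,1])); dl=(yaw-cur+90)%180-90
        turn=-np.radians(dl)   # tool z points down
        print("cur closing yaw",round(cur,1),"turn",round(turn,3),"alt",round(turn-np.sign(turn)*np.pi,3),"q6",round(o["qpos"][5],2))
    R2=R@Ro.from_rotvec([0,0,turn]).as_matrix(); dw=(np.array([x,y,z])-o["ee_pos"])/1000
    print("t",round(o["t"],1),"pos",o["ee_pos"].round(1),"w",round(o["width"],1),"tilt",R[2].round(3),"shift before turn",(R.T@dw).round(4),"after turn",(R2.T@dw).round(4))
E
python3 - <<'E'
from h import *
for n in("top","scene"):
    d=ctrl.get_image(n); print(n)
    for c,z in [("blue",4),("red",4),("yellow",4),("black",4),("cork",4),("red",16),("black",20),("yellow",13),("blue",18),("green",28)]: print(c,z,*blobs(d,c,z),sep=" | ")
E
```

```text
top
blue | 4 | (array([ 656., -240.]), 57, 54, -51.7) | (array([661., -16.]), 108, 70, -88.7) | (array([742., -15.]), 108, 63, -88.5)
red | 4 | (array([ 650., -239.]), 146, 107, 5.7) | (array([705., -15.]), 132, 61, -72.7)
yellow | 4 | (array([ 421., -249.]), 108, 69, -82.4) | (array([ 498., -239.]), 107, 69, -84.0) | (array([653., 233.]), 70, 18, -87.0)
black | 4 | (array([ 452., -294.]), 34, 29, 83.7) | (array([ 458., -238.]), 63, 21, 83.6) | (array([ 463., -190.]), 26, 18, 5.4) | (array([644., 225.]), 145, 106, 5.7)
cork | 4 | (array([449., 236.]), 147, 109, 0.5)
red | 16 | (array([ 647., -236.]), 144, 105, 5.7) | (array([701., -15.]), 131, 60, -72.7)
black | 20 | (array([ 452., -289.]), 33, 28, 83.7) | (array([ 457., -235.]), 62, 20, 83.6) | (array([ 462., -187.]), 26, 18, 5.4) | (array([640., 222.]), 142, 104, 5.7)
yellow | 13 | (array([ 421., -247.]), 107, 68, -82.4) | (array([ 498., -237.]), 106, 69, -84.0) | (array([651., 230.]), 69, 18, -87.0)
blue | 18 | (array([ 652., -237.]), 56, 53, -51.7) | (array([657., -16.]), 106, 69, -88.7) | (array([737., -15.]), 106, 62, -88.5)
gr
[... 896 characters left out ...]
 90.0)
red | 16 | (array([707., -14.]), 135, 63, -73.9) | (array([ 658., -236.]), 144, 106, 5.6)
black | 20 | (array([655., 218.]), 142, 106, 5.5) | (array([ 457., -236.]), 66, 25, 82.3) | (array([ 462., -188.]), 43, 19, 2.2) | (array([ 451., -291.]), 47, 33, 5.8) | (array([499., 522.]), 189, 22, -44.0)
yellow | 13 | (array([649., 230.]), 72, 24, -87.9) | (array([ 502., -237.]), 106, 80, -84.4) | (array([ 420., -248.]), 105, 46, -82.6)
blue | 18 | (array([745., -15.]), 107, 72, -89.0) | (array([ 649., -237.]), 69, 53, 27.3) | (array([664., -17.]), 107, 57, -88.1) | (array([-264.,  412.]), 430, 19, 86.1)
green | 28 | (array([485.,  -9.]), 96, 94, -26.1) | (array([530., 531.]), 200, 77, -44.7)
```

Run:
```python
from h import *
for n in("top","scene"):
    d=ctrl.get_image(n)
    m=rng(d["frame"],"red"); v,u=np.nonzero(m); w=cast(d,np.c_[u,v],16); w=w[(abs(w[:,1]+15)<100)]
    ax=np.array([0.,1]); 
    for _ in range(4):
        s=w@ax; top=np.percentile(s,99.8); k=w[s>top-80]
        vx,vy,x0,y0=cv2.fitLine(k.astype(np.float32),cv2.DIST_L2,0,.01,.01).ravel(); ax=np.array([vx,vy])*np.sign(vy)
    s=w@ax; p0=np.array([x0,y0]); mid=p0+ax*((s.max()+s.min())/2-p0@ax)
    print("scraper",n,mid.round(1),"len",np.ptp(s),"yaw rear->",np.degrees(np.arctan2(ax[1],ax[0])))
    m=rng(d["frame"],"black"); m=cv2.morphologyEx(m,cv2.MORPH_CLOSE,np.ones((9,9))); v,u=np.nonzero(m); w=cast(d,np.c_[u,v],20); w=w[(abs(w[:,0]-457)<25)&(abs(w[:,1]+240)<90)]
    print("flash",cv2.minAreaRect(w.astype(np.float32)))
    m=rng(d["frame"],"yellow"); v,u=np.nonzero(m); w=cast(d,np.c_[u,v],4); w=w[(w[:,1]<-100)]
    print("ymat",cv2.minAreaRect(w.astype(np.float32)))
    m=rng(d["frame"],"blue"); v,u=np.nonzero(m); w=cast(d,np.c_[u,v],4); w=w[(abs(w[:,1]+15)<80)&(w[:,0]>500)]
    print("bmat",cv2.minAreaRect(w.astype(np.float32)))
goto(650,-237,150,90+5.6)
```

```text
scraper top [703.9 -14.3] len 131.0111089736017 yaw rear-> 107.709625
flash ((456.1250305175781, -242.5677032470703), (128.1195068359375, 28.348403930664062), 84.3814697265625)
ymat ((460.0716247558594, -244.0199432373047), (147.84793090820312, 107.98556518554688), 7.4722161293029785)
bmat ((699.5965576171875, -15.625537872314453), (147.482177734375, 107.89358520507812), 1.0111653804779053)
scraper scene [702.1 -14.9] len 134.8788296763419 yaw rear-> 106.46984
flash ((455.9045715332031, -243.89569091796875), (131.48605346679688, 38.96571350097656), 85.29988098144531)
ymat ((462.1881408691406, -243.6911163330078), (149.11257934570312, 106.45664978027344), 7.4039225578308105)
bmat ((700.8690795898438, -14.901878356933594), (148.36422729492188, 109.48213195800781), 0.7779139280319214)
cur closing yaw -74.7 turn 0.17 alt -2.972 q6 -0.02
t 0.3 pos [ 165.3 -602.5  241.4] w 88.0 tilt [ 0.    -0.001 -1.   ] shift before turn [ 0.5641 -0.2242  0.0915] after turn [ 0.518  -0.3165  0.0915]
```

>>> arm_command(
  series=[
    {"linear": [0.04,-0.016,0],"turn": 0},
    {"linear": [0.04,-0.016,0],"turn": 0},
    {"linear": [0.04,-0.016,0],"turn": 0},
    {"linear": [0.04,-0.016,0],"turn": 0},
    {"linear": [0.04,-0.016,0],"turn": 0},
    {"linear": [0.04,-0.016,0],"turn": 0},
    {"linear": [0.04,-0.016,0],"turn": 0},
    {"linear": [0.04,-0.016,0],"turn": 0},
    {"linear": [0.04,-0.016,0],"turn": 0},
    {"linear": [0.04,-0.016,0],"turn": 0},
  ],
  jaw=1,
)

```text
t: 1.3
ee_pos: [510.1, -341.3, 241.8]
orientation: [3.113, 0.419, 0.0]
ft_force: [-0.1, -1.4, -0.7]
width: 87.6
grasp_force: 0.0
```

>>> arm_command(
  series=[
    {"linear": [0.04,-0.016,0.02],"turn": 0},
    {"linear": [0.04,-0.016,0.03],"turn": 0},
    {"linear": [0.04,-0.016,0.03],"turn": 0},
    {"linear": [0.044,-0.016,0.03],"turn": 0},
    {"linear": [0,0,0],"turn": 0},
    {"linear": [0,0,0],"turn": 0},
  ],
)

```text
t: 1.9
ee_pos: [642.7, -241.8, 136.4]
orientation: [-3.112, -0.422, 0.003]
ft_force: [0.2, 0.3, -0.1]
width: 87.4
grasp_force: 0.0
```

Run:
```python
from h import *
goto(650.5,-237,26)
d=ctrl.get_image("wrist"); cv2.imwrite("pics/w1.png",d["frame"])
print(project(d,(650.5,-237,32)),*blobs(d,"blue",18),*blobs(d,"red",4))
```

```text
t 1.9 pos [ 642.7 -241.8  136.4] w 87.4 tilt [-0.002 -0.001 -1.   ] shift before turn [ 0.009  -0.0024  0.1104] after turn [ 0.009  -0.0024  0.1104]
[272.65199818 206.05234517] (array([ 648., -237.]), 57, 57, -12.0) (array([663., -36.]), 87, 64, -89.0) (array([742., -35.]), 97, 37, -74.5) (array([ 651., -239.]), 147, 107, 5.8) (array([703.,   0.]), 46, 24, -74.5) (array([715., -50.]), 65, 53, 17.4)
```

View pics/w1.png

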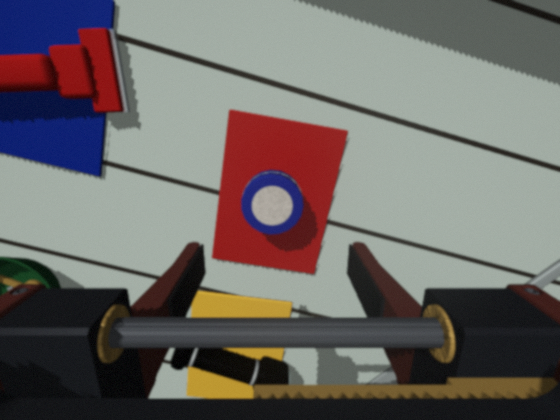

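The wrist view shows the tin at (272,205), where it was projected. The scraper also has a grey blade edge past its red head, so I'll shift its centre about 3.5 mm toward the head.

>>> arm_command(
  series=[
    {"linear": [0.004,-0.001,0.02],"turn": 0},
    {"linear": [0.004,-0.001,0.025],"turn": 0},
    {"linear": [0,0,0.025],"turn": 0},
    {"linear": [0,0,0.02],"turn": 0},
    {"linear": [0,0,0.012],"turn": 0},
    {"linear": [0,0,0.006],"turn": 0},
    {"linear": [0,0,0],"turn": 0},
    {"linear": [0,0,0],"turn": 0},
  ],
)

```text
t: 2.75
ee_pos: [650.6, -239.1, 30.4]
orientation: [3.113, 0.419, 0.002]
ft_force: [1.1, 1.1, -1.0]
width: 87.8
grasp_force: 0.0
```

>>> arm_command(
  series=[
    {"linear": [0,0,0],"turn": 0},
    {"linear": [0,0,0],"turn": 0},
    {"linear": [0,0,0],"turn": 0},
    {"linear": [0,0,0],"turn": 0},
    {"linear": [0,0,0],"turn": 0},
    {"linear": [0,0,0],"turn": 0},
    {"linear": [0,0,0],"turn": 0},
    {"linear": [0,0,0],"turn": 0},
  ],
  jaw=-1,
)

```text
t: 3.55
ee_pos: [650.1, -238.4, 29.8]
orientation: [-3.113, -0.419, -0.0]
ft_force: [-1.1, 2.6, 5.3]
width: 55.7
grasp_force: 30.0
```

>>> arm_command(
  series=[
    {"linear": [0,0,-0.01],"turn": 0},
    {"linear": [0,0,-0.025],"turn": 0},
    {"linear": [0,0,-0.035],"turn": 0},
    {"linear": [0,0,-0.03],"turn": 0},
    {"linear": [0,0,-0.02],"turn": 0},
    {"linear": [0,0,0],"turn": 0},
  ],
)

```text
t: 4.15
ee_pos: [652.0, -239.6, 153.3]
orientation: [3.11, 0.419, 0.009]
ft_force: [0.7, -0.2, -1.5]
width: 55.7
grasp_force: 30.0
```

Run:
```python
from h import *
goto(449.5,235.5,30.5)
```

```text
t 4.2 pos [ 652.  -239.6  153.3] w 55.7 tilt [ 0.005  0.004 -1.   ] shift before turn [-0.0702 -0.5122  0.1204] after turn [-0.0702 -0.5122  0.1204]
```

>>> arm_command(
  series=[
    {"linear": [-0.004,-0.03,0],"turn": 0},
    {"linear": [-0.006,-0.042,0],"turn": 0},
    {"linear": [-0.006,-0.042,0],"turn": 0},
    {"linear": [-0.006,-0.042,0],"turn": 0},
    {"linear": [-0.006,-0.042,0],"turn": 0},
    {"linear": [-0.006,-0.042,0],"turn": 0},
    {"linear": [-0.006,-0.042,0],"turn": 0},
    {"linear": [-0.006,-0.042,0],"turn": 0},
    {"linear": [-0.006,-0.042,0],"turn": 0},
    {"linear": [-0.006,-0.042,0],"turn": 0},
  ],
)

```text
t: 5.15
ee_pos: [484.7, 140.6, 148.5]
orientation: [3.113, 0.419, -0.002]
ft_force: [0.8, 0.5, -0.7]
width: 55.4
grasp_force: 30.0
```

>>> arm_command(
  series=[
    {"linear": [-0.006,-0.042,0],"turn": 0},
    {"linear": [-0.006,-0.042,0],"turn": 0},
    {"linear": [0,-0.02,0.015],"turn": 0},
    {"linear": [0,0,0.03],"turn": 0},
    {"linear": [0,0,0.025],"turn": 0},
    {"linear": [0,0,0],"turn": 0},
    {"linear": [0,0,0],"turn": 0},
  ],
)

```text
t: 5.85
ee_pos: [446.5, 236.2, 78.9]
orientation: [3.113, 0.419, -0.003]
ft_force: [-0.2, 0.4, -0.5]
width: 55.5
grasp_force: 30.0
```

Run:
```python
from h import *
goto(449.5,235.5,30.5)
```

```text
t 5.8 pos [446.5 236.2  78.9] w 55.5 tilt [-0.002  0.001 -1.   ] shift before turn [0.0028 0.0015 0.0484] after turn [0.0028 0.0015 0.0484]
```

>>> arm_command(
  series=[
    {"linear": [0.003,0.0015,0.015],"turn": 0},
    {"linear": [0,0,0.015],"turn": 0},
    {"linear": [0,0,0.01],"turn": 0},
    {"linear": [0,0,0.005],"turn": 0},
    {"linear": [0,0,0.002],"turn": 0},
    {"linear": [0,0,0],"turn": 0},
    {"linear": [0,0,0],"turn": 0},
  ],
)

```text
t: 6.55
ee_pos: [450.7, 236.1, 33.1]
orientation: [-3.113, -0.419, -0.001]
ft_force: [1.3, 1.2, -0.8]
width: 55.2
grasp_force: 30.0
```

>>> arm_command(
  series=[
    {"linear": [0,0,0.0015],"turn": 0},
    {"linear": [0,0,0],"turn": 0},
    {"linear": [0,0,0],"turn": 0},
  ],
)

```text
t: 6.85
ee_pos: [450.4, 236.0, 31.2]
orientation: [-3.113, -0.42, -0.0]
ft_force: [0.2, 0.1, -1.3]
width: 55.2
grasp_force: 30.0
```

>>> arm_command(
  series=[
    {"linear": [0,0,0],"turn": 0},
    {"linear": [0,0,0],"turn": 0},
    {"linear": [0,0,0],"turn": 0},
    {"linear": [0,0,0],"turn": 0},
    {"linear": [0,0,-0.015],"turn": 0},
    {"linear": [0,0,-0.03],"turn": 0},
    {"linear": [0,0,-0.04],"turn": 0},
    {"linear": [0,0,-0.03],"turn": 0},
    {"linear": [0,0,0],"turn": 0},
  ],
  jaw=1,
)

```text
t: 7.75
ee_pos: [452.7, 237.1, 149.9]
orientation: [-3.111, -0.419, -0.011]
ft_force: [0.1, 0.2, 0.3]
width: 88.0
grasp_force: 0.0
```

Run:
```python
from h import *
goto(704,-18,25,17)
d=ctrl.get_image("wrist"); print(*blobs(d,"blue",18))
```

```text
cur closing yaw -74.7 turn 1.542 alt -1.6 q6 1.76
t 7.8 pos [452.7 237.1 149.9] w 88.0 tilt [ 0.007 -0.001 -1.   ] shift before turn [0.1739 0.3127 0.1257] after turn [ 0.3176 -0.1648  0.1257]
(array([449., 235.]), 58, 56, 15.3) (array([635.,  46.]), 46, 22, 31.0)
```

>>> arm_command(
  series=[
    {"linear": [0.0174,0.0313,0],"turn": 0},
    {"linear": [0.0174,0.0313,0],"turn": 0},
    {"linear": [0.0174,0.0313,0],"turn": 0},
    {"linear": [0.0174,0.0313,0],"turn": 0},
    {"linear": [0.0174,0.0313,0],"turn": 0},
    {"linear": [0.0174,0.0313,0],"turn": 0},
    {"linear": [0.0174,0.0313,0],"turn": 0},
    {"linear": [0.0174,0.0313,0],"turn": 0},
    {"linear": [0.0174,0.0313,0],"turn": 0},
    {"linear": [0.0174,0.0313,0],"turn": 0},
  ],
)

```text
t: 8.8
ee_pos: [700.9, -21.0, 143.7]
orientation: [-3.113, -0.419, 0.005]
ft_force: [0.6, -0.1, -0.3]
width: 88.2
grasp_force: 0.0
```

>>> arm_command(
  series=[
    {"linear": [0,0,0],"turn": -0.14},
    {"linear": [0,0,0],"turn": -0.14},
    {"linear": [0,0,0],"turn": -0.14},
    {"linear": [0,0,0],"turn": -0.14},
    {"linear": [0,0,0],"turn": -0.14},
    {"linear": [0,0,0],"turn": -0.14},
    {"linear": [0,0,0],"turn": -0.14},
    {"linear": [0,0,0],"turn": -0.14},
    {"linear": [0,0,0],"turn": -0.14},
    {"linear": [0,0,0],"turn": -0.14},
  ],
)

```text
t: 9.8
ee_pos: [699.9, -19.8, 143.7]
orientation: [-2.103, -2.331, 0.003]
ft_force: [-0.3, -0.3, -0.1]
width: 87.8
grasp_force: 0.0
```

>>> arm_command(
  series=[
    {"linear": [0,0,0.02],"turn": -0.1},
    {"linear": [0,0,0.02],"turn": -0.1},
    {"linear": [0,0,0],"turn": 0},
    {"linear": [0,0,0],"turn": 0},
  ],
)

```text
t: 10.2
ee_pos: [700.1, -19.8, 104.5]
orientation: [-1.87, -2.521, 0.002]
ft_force: [-0.8, 0.2, -0.5]
width: 87.7
grasp_force: 0.0
```

Run:
```python
from h import *
goto(704,-18,25,17)
d=ctrl.get_image("wrist"); cv2.imwrite("pics/w2.png",d["frame"])
print(project(d,(704,-18,28)),*blobs(d,"red",16))
```

```text
cur closing yaw 16.9 turn -0.002 alt 3.139 q6 -0.34
t 10.2 pos [700.1 -19.8 104.5] w 87.7 tilt [ 0.001 -0.003 -1.   ] shift before turn [0.0005 0.0044 0.0795] after turn [0.0005 0.0044 0.0795]
[280.66192089 224.89483936] (array([ 671., -200.]), 105, 64, 17.0) (array([703., -13.]), 132, 61, -73.0)
```

View pics/w2.png

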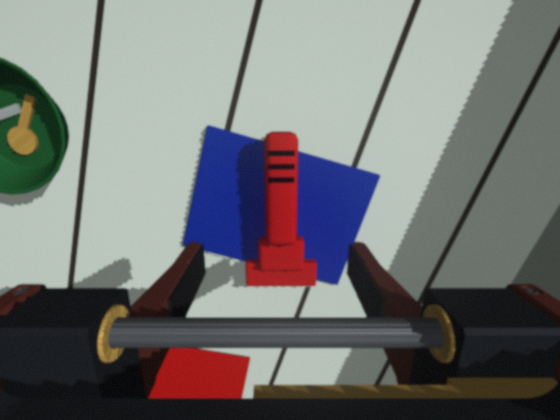

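Run:
```python
from h import *
d=ctrl.get_image("wrist")
for p,z in [((281,132),16),((281,132),28),((281,238),28),((281,262),20),((281,285),10)]: print(p,z,cast(d,p,z).round(1))
```

```text
(281, 132) 16 [[684.3  50.4]]
(281, 132) 28 [[683.9  50.8]]
(281, 238) 28 [[708.7 -29.2]]
(281, 262) 20 [[716.4 -53.9]]
(281, 285) 10 [[725.2 -81.5]]
```

The wrist view shows the scraper's handle along column 281, from its rear at row 132 to its head at row 285. Its centre is therefore about (704.5,-15.3), and the fingers straddle it squarely.

>>> arm_command(
  series=[
    {"linear": [0.003,0.0055,0.01],"turn": 0},
    {"linear": [0,0,0.02],"turn": 0},
    {"linear": [0,0,0.02],"turn": 0},
    {"linear": [0,0,0.015],"turn": 0},
    {"linear": [0,0,0.008],"turn": 0},
    {"linear": [0,0,0.004],"turn": 0},
    {"linear": [0,0,0],"turn": 0},
    {"linear": [0,0,0],"turn": 0},
  ],
)

```text
t: 11.1
ee_pos: [706.0, -15.4, 29.8]
orientation: [1.868, 2.525, 0.001]
ft_force: [-0.9, -0.4, 0.7]
width: 87.9
grasp_force: 0.0
```

>>> arm_command(
  series=[
    {"linear": [0,0,0],"turn": 0},
    {"linear": [0,0,0],"turn": 0},
    {"linear": [0,0,0],"turn": 0},
    {"linear": [0,0,0],"turn": 0},
    {"linear": [0,0,0],"turn": 0},
    {"linear": [0,0,0],"turn": 0},
    {"linear": [0,0,0],"turn": 0},
    {"linear": [0,0,0],"turn": 0},
    {"linear": [0,0,0],"turn": 0},
  ],
  jaw=-1,
)

```text
t: 12.0
ee_pos: [705.2, -15.4, 29.0]
orientation: [-1.868, -2.525, 0.0]
ft_force: [-1.3, -0.6, 1.6]
width: 26.0
grasp_force: 30.0
```

>>> arm_command(
  series=[
    {"linear": [0,0,-0.01],"turn": 0},
    {"linear": [0,0,-0.025],"turn": 0},
    {"linear": [0,0,-0.035],"turn": 0},
    {"linear": [0,0,-0.03],"turn": -0.1},
    {"linear": [0,0,-0.02],"turn": -0.12},
    {"linear": [0,0,0],"turn": -0.13},
    {"linear": [0,0,0],"turn": -0.13},
    {"linear": [0,0,0],"turn": -0.13},
    {"linear": [0,0,0],"turn": -0.13},
    {"linear": [0,0,0],"turn": -0.13},
  ],
)

```text
t: 13.0
ee_pos: [705.4, -15.3, 149.7]
orientation: [0.622, 3.079, 0.0]
ft_force: [0.1, 0.8, -0.6]
width: 25.7
grasp_force: 30.0
```

>>> arm_command(
  series=[
    {"linear": [0,0,0],"turn": -0.13},
    {"linear": [0,0,0],"turn": -0.13},
    {"linear": [0,0,0],"turn": -0.13},
    {"linear": [0,0,0],"turn": -0.11},
    {"linear": [0,0,0],"turn": 0},
    {"linear": [0,0,0],"turn": 0},
  ],
)

```text
t: 13.6
ee_pos: [705.4, -15.3, 149.5]
orientation: [-0.146, 3.138, 0.0]
ft_force: [0.3, 0.3, -1.2]
width: 25.5
grasp_force: 30.0
```

Run:
```python
from h import *
goto(650.5,-239,27,95.6)
```

```text
cur closing yaw 95.3 turn -0.005 alt 3.137 q6 -1.7
t 13.6 pos [705.4 -15.3 149.5] w 25.5 tilt [-0.  0. -1.] shift before turn [ 0.0755 -0.2176  0.1224] after turn [ 0.0765 -0.2172  0.1224]
```

>>> arm_command(
  series=[
    {"linear": [0.012,-0.036,0],"turn": 0},
    {"linear": [0.013,-0.0363,0],"turn": 0},
    {"linear": [0.0127,-0.0363,0],"turn": 0},
    {"linear": [0.0127,-0.0363,0],"turn": 0},
    {"linear": [0.0127,-0.0363,0.015],"turn": 0},
    {"linear": [0.0127,-0.0363,0.03],"turn": 0},
    {"linear": [0,0,0.02],"turn": 0},
    {"linear": [0,0,0],"turn": 0},
    {"linear": [0,0,0],"turn": 0},
  ],
)

```text
t: 14.5
ee_pos: [650.9, -238.9, 84.2]
orientation: [0.149, -3.138, -0.0]
ft_force: [0.3, 0.0, -0.5]
width: 25.2
grasp_force: 30.0
```

Run:
```python
from h import *
goto(650.5,-239,29.5,95.6)
for n in ("scene","wrist"):
    d=ctrl.get_image(n); cv2.imwrite(f"pics/{n}3.png",d["frame"])
```

```text
cur closing yaw 95.4 turn -0.003 alt 3.139 q6 -2.03
t 14.5 pos [ 650.9 -238.9   84.2] w 25.2 tilt [ 0.  0. -1.] shift before turn [ 0.0004 -0.0001  0.0547] after turn [ 0.0004 -0.0001  0.0547]
```

View pics/wrist3.png

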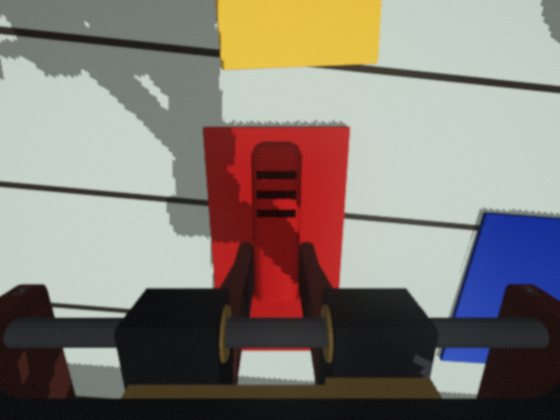

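The held scraper is lined up over the red mat, with its rear end at (276,142). I'll check how far along its length I'm gripping it.

Run:
```python
from h import *
d=ctrl.get_image("wrist")
for z in (71,83): print(cast(d,(276,142),z), (cast(d,(276,142),z)[0]-[650.9,-238.9]))
```

```text
[[ 582.78651397 -245.37691125]] [-68.11348603  -6.47691125]
[[ 581.90620667 -245.44400574]] [-68.99379333  -6.54400574]
```

>>> arm_command(
  series=[
    {"linear": [0,0,0.015],"turn": 0},
    {"linear": [0,0,0.017],"turn": 0},
    {"linear": [0,0,0.012],"turn": 0},
    {"linear": [0,0,0.006],"turn": 0},
    {"linear": [0,0,0.003],"turn": 0},
    {"linear": [0,0,0],"turn": 0},
    {"linear": [0,0,0],"turn": 0},
  ],
)

```text
t: 15.35
ee_pos: [651.2, -239.3, 31.3]
orientation: [-0.151, 3.137, -0.0]
ft_force: [0.5, -0.6, -1.3]
width: 25.4
grasp_force: 30.0
```

Grip centre is good to about 1 mm.

>>> arm_command(
  series=[
    {"linear": [0.0005,0,0.0015],"turn": 0},
    {"linear": [0,0,0],"turn": 0},
    {"linear": [0,0,0],"turn": 0},
  ],
)

```text
t: 15.65
ee_pos: [650.5, -239.3, 29.9]
orientation: [-0.151, 3.138, -0.0]
ft_force: [-0.1, 0.8, -1.5]
width: 26.1
grasp_force: 30.0
```

>>> arm_command(
  series=[
    {"linear": [0,0,0],"turn": 0},
    {"linear": [0,0,0],"turn": 0},
    {"linear": [0,0,0],"turn": 0},
    {"linear": [0,0,0],"turn": 0},
    {"linear": [0,0,-0.015],"turn": 0},
    {"linear": [0,0,-0.03],"turn": 0},
    {"linear": [0,0,-0.04],"turn": 0},
    {"linear": [0,0,-0.03],"turn": 0},
    {"linear": [0,0,0],"turn": 0},
  ],
  jaw=1,
)

```text
t: 16.55
ee_pos: [653.4, -240.4, 151.0]
orientation: [-0.151, 3.129, -0.006]
ft_force: [0.1, -0.6, 1.2]
width: 87.3
grasp_force: 0.0
```

Run:
```python
from h import *
goto(449.5,235.5,29)
d=ctrl.get_image("wrist"); cv2.imwrite("pics/w4.png",d["frame"])
```

```text
t 16.6 pos [ 653.4 -240.4  151. ] w 87.3 tilt [-0.008 -0.004 -1.   ] shift before turn [0.1582 0.4938 0.1186] after turn [0.1582 0.4938 0.1186]
```

View pics/w4.png

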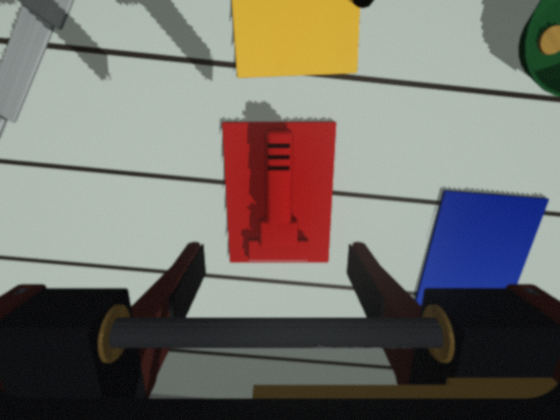

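The scraper lies lengthways and centred on red, from (280,132) to (280,258), and it is released. Next is the tin, from cork to blue.

>>> arm_command(
  series=[
    {"linear": [0.013,0.041,0],"turn": 0},
    {"linear": [0.013,0.041,0],"turn": 0},
    {"linear": [0.013,0.041,0],"turn": 0},
    {"linear": [0.013,0.041,0],"turn": 0},
    {"linear": [0.013,0.041,0],"turn": 0},
    {"linear": [0.013,0.041,0],"turn": 0},
    {"linear": [0.013,0.041,0],"turn": 0},
    {"linear": [0.013,0.041,0],"turn": 0},
    {"linear": [0.013,0.041,0],"turn": 0},
    {"linear": [0.013,0.041,0],"turn": 0},
  ],
)

```text
t: 17.6
ee_pos: [479.9, 157.6, 143.8]
orientation: [0.151, -3.136, 0.001]
ft_force: [0.7, 0.0, 0.9]
width: 87.9
grasp_force: 0.0
```

>>> arm_command(
  series=[
    {"linear": [0.014,0.042,0],"turn": 0},
    {"linear": [0.014,0.042,0.02],"turn": 0},
    {"linear": [0,0,0.03],"turn": 0},
    {"linear": [0,0,0],"turn": 0},
    {"linear": [0,0,0],"turn": 0},
  ],
)

```text
t: 18.1
ee_pos: [444.8, 236.8, 94.0]
orientation: [0.151, -3.135, 0.002]
ft_force: [0.6, -0.7, 0.1]
width: 87.8
grasp_force: 0.0
```

Run:
```python
from h import *
goto(449.5,235.5,29)
d=ctrl.get_image("wrist");print(*blobs(d,"blue",18))
```

```text
t 18.1 pos [444.8 236.8  94. ] w 87.8 tilt [ 0.003 -0.001 -1.   ] shift before turn [-0.0047 -0.0017  0.065 ] after turn [-0.0047 -0.0017  0.065 ]
(array([457., 236.]), 59, 57, 8.7)
```

Run:
```python
from h import *
for n in("scene","top","wrist"):
    d=ctrl.get_image(n);print(n,*blobs(d,"blue",18,30),*blobs(d,"cork",4,500)); cv2.imwrite(f"pics/{n}5.png",d["frame"])
```

```text
scene (array([708., -16.]), 145, 108, 0.8) (array([450., 236.]), 77, 54, -27.3) (array([-222.,  793.]), 51, 36, -3.9) (array([-272.,  293.]), 192, 19, 86.1) (array([920.,   2.]), 843, 52, -90.0) (array([450., 234.]), 148, 110, 0.1)
top (array([696., -16.]), 145, 106, 1.0) (array([401., 222.]), 82, 52, -88.5)
wrist (array([457., 236.]), 58, 57, 7.4) (array([448., 236.]), 148, 109, 0.7)
```

View pics/wrist5.png

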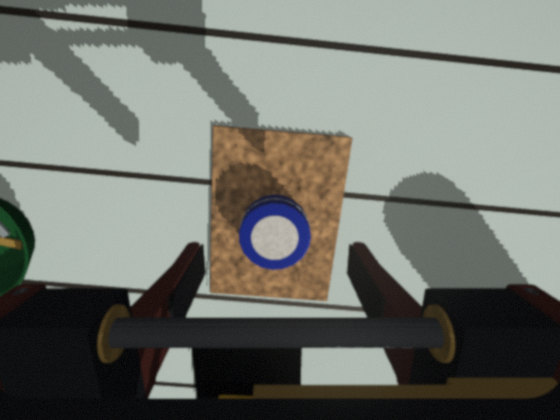

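Run:
```python
from h import *
d=ctrl.get_image("wrist");print("lid",*blobs(d,"blue",32), cast(d,(275,237),32),"cam",-Ro.from_rotvec(np.ravel(d["rvec"])).as_matrix().T@np.ravel(d["tvec"]))
```

```text
lid (array([451., 236.]), 55, 53, 5.4) [[451.54724225 236.54057929]] cam [365.87542821 229.17408819 238.49858323]
```

The tin's lid is at (275,237), which puts it at (451.3,236). That agrees with where I released it.

>>> arm_command(
  series=[
    {"linear": [-0.0065,-0.0017,0.01],"turn": 0},
    {"linear": [0,0,0.02],"turn": 0},
    {"linear": [0,0,0.02],"turn": 0},
    {"linear": [0,0,0.01],"turn": 0},
    {"linear": [0,0,0.003],"turn": 0},
    {"linear": [0,0,0],"turn": 0},
    {"linear": [0,0,0],"turn": 0},
  ],
)

```text
t: 19.05
ee_pos: [452.7, 236.5, 32.0]
orientation: [-0.151, 3.137, 0.001]
ft_force: [1.1, 0.0, 0.6]
width: 87.7
grasp_force: 0.0
```

>>> arm_command(
  series=[
    {"linear": [0,0,0],"turn": 0},
    {"linear": [0,0,0],"turn": 0},
    {"linear": [0,0,0],"turn": 0},
    {"linear": [0,0,0],"turn": 0},
    {"linear": [0,0,0],"turn": 0},
    {"linear": [0,0,0],"turn": 0},
    {"linear": [0,0,0],"turn": 0},
  ],
  jaw=-1,
)

```text
t: 19.75
ee_pos: [452.4, 236.4, 31.7]
orientation: [-0.151, 3.138, 0.0]
ft_force: [-1.2, 0.6, 4.0]
width: 54.8
grasp_force: 30.0
```

>>> arm_command(
  series=[
    {"linear": [0,0,-0.01],"turn": 0},
    {"linear": [0,0,-0.025],"turn": 0},
    {"linear": [0,0,-0.035],"turn": 0},
    {"linear": [0,0,-0.03],"turn": 0},
    {"linear": [0,0,-0.02],"turn": 0},
    {"linear": [0,0,0],"turn": 0},
  ],
)

```text
t: 20.35
ee_pos: [453.8, 237.1, 154.5]
orientation: [-0.151, 3.133, 0.004]
ft_force: [0.5, 0.3, -1.4]
width: 55.3
grasp_force: 30.0
```

Run:
```python
from h import *
goto(700.2,-15.5,30)
```

```text
t 20.4 pos [453.8 237.1 154.5] w 55.3 tilt [-0.005  0.002 -1.   ] shift before turn [-0.2204 -0.2753  0.1251] after turn [-0.2204 -0.2753  0.1251]
```

>>> arm_command(
  series=[
    {"linear": [-0.0245,-0.0306,0],"turn": 0},
    {"linear": [-0.0245,-0.0306,0],"turn": 0},
    {"linear": [-0.0245,-0.0306,0],"turn": 0},
    {"linear": [-0.0245,-0.0306,0],"turn": 0},
    {"linear": [-0.0245,-0.0306,0],"turn": 0},
    {"linear": [-0.0245,-0.0306,0],"turn": 0},
    {"linear": [-0.0245,-0.0306,0],"turn": 0},
    {"linear": [-0.0245,-0.0306,0.01],"turn": 0},
    {"linear": [-0.0245,-0.0306,0.02],"turn": 0},
    {"linear": [0,0,0.02],"turn": 0},
  ],
)

```text
t: 21.35
ee_pos: [701.0, -20.5, 99.8]
orientation: [-0.146, 3.136, -0.002]
ft_force: [-0.3, 0.7, -0.8]
width: 55.1
grasp_force: 30.0
```

>>> arm_command(
  series=[
    {"linear": [0,0,0.01],"turn": 0},
    {"linear": [0,0,0],"turn": 0},
    {"linear": [0,0,0],"turn": 0},
  ],
)

```text
t: 21.65
ee_pos: [697.5, -15.9, 91.2]
orientation: [0.152, -3.137, -0.0]
ft_force: [-0.0, 0.6, -0.7]
width: 55.2
grasp_force: 30.0
```

Run:
```python
from h import *
goto(700.2,-15.5,32)
```

```text
t 21.6 pos [697.5 -15.9  91.2] w 55.2 tilt [ 0.001  0.    -1.   ] shift before turn [-0.0028  0.0002  0.0592] after turn [-0.0028  0.0002  0.0592]
```

>>> arm_command(
  series=[
    {"linear": [-0.0036,0,0.015],"turn": 0},
    {"linear": [0,0,0.02],"turn": 0},
    {"linear": [0,0,0.013],"turn": 0},
    {"linear": [0,0,0.007],"turn": 0},
    {"linear": [0,0,0.003],"turn": 0},
    {"linear": [0,0,0],"turn": 0},
    {"linear": [0,0,0],"turn": 0},
    {"linear": [0,0,0],"turn": 0},
  ],
)

```text
t: 22.45
ee_pos: [702.3, -16.4, 34.4]
orientation: [-0.151, 3.137, -0.0]
ft_force: [0.5, 0.2, -0.9]
width: 55.0
grasp_force: 30.0
```

>>> arm_command(
  series=[
    {"linear": [0.0005,-0.0005,0.002],"turn": 0},
    {"linear": [0,0,0],"turn": 0},
    {"linear": [0,0,0],"turn": 0},
  ],
)

```text
t: 22.75
ee_pos: [701.5, -17.0, 31.8]
orientation: [-0.151, 3.138, -0.0]
ft_force: [0.2, 0.4, 0.9]
width: 54.7
grasp_force: 30.0
```

>>> arm_command(
  series=[
    {"linear": [0,0,0],"turn": 0},
    {"linear": [0,0,0],"turn": 0},
    {"linear": [0,0,0],"turn": 0},
    {"linear": [0,0,0],"turn": 0},
    {"linear": [0,0,-0.015],"turn": 0},
    {"linear": [0,0,-0.03],"turn": 0},
    {"linear": [0,0,-0.04],"turn": 0},
    {"linear": [0,0,-0.03],"turn": 0},
    {"linear": [0,0,0],"turn": 0},
  ],
  jaw=1,
)

```text
t: 23.65
ee_pos: [704.6, -17.0, 153.2]
orientation: [-0.151, 3.128, -0.001]
ft_force: [-0.5, -0.8, 0.4]
width: 88.1
grasp_force: 0.0
```

Run:
```python
from h import *
goto(650,230,25,2.5)
d=ctrl.get_image("wrist")
m=rng(d["frame"],"blue"); h,i=cv2.findContours(m,cv2.RETR_CCOMP,cv2.CHAIN_APPROX_NONE)
print("mat",*blobs(d,"blue",4,500))
# lid: light low-saturation disc on z=32
hsv=cv2.cvtColor(d["frame"],cv2.COLOR_BGR2HSV)
for c in h:
    if 300<cv2.contourArea(c): print(cv2.contourArea(c),cv2.minEnclosingCircle(cast(d,c[:,0],32).astype(np.float32)))
cv2.imwrite("pics/w6.png",d["frame"])
```

```text
cur closing yaw 95.5 turn -1.518 alt 1.623 q6 -1.71
t 23.6 pos [704.6 -17.  153.2] w 88.1 tilt [-0.009 -0.001 -1.   ] shift before turn [0.0318 0.2513 0.1275] after turn [-0.2492  0.045   0.1275]
mat (array([699., -15.]), 148, 109, 0.9)
14366.0 ((691.6708984375, -16.140052795410156), 81.50959014892578)
1260.0 ((700.8943481445312, -17.388154983520508), 19.74057388305664)
```

>>> arm_command(
  series=[
    {"linear": [0.0045,0.0359,0],"turn": 0},
    {"linear": [0.0045,0.0359,0],"turn": 0},
    {"linear": [0.0045,0.0359,0],"turn": 0},
    {"linear": [0.0045,0.0359,0],"turn": 0},
    {"linear": [0.0045,0.0359,0],"turn": 0},
    {"linear": [0.0045,0.0359,0],"turn": 0},
    {"linear": [0.0048,0.0359,0],"turn": 0},
    {"linear": [0,0,0],"turn": 0.135},
    {"linear": [0,0,0],"turn": 0.135},
    {"linear": [0,0,0],"turn": 0.135},
  ],
)

```text
t: 24.7
ee_pos: [644.4, 230.5, 145.2]
orientation: [-0.49, -3.101, 0.002]
ft_force: [-0.6, -0.5, -0.3]
width: 87.7
grasp_force: 0.0
```

>>> arm_command(
  series=[
    {"linear": [0,0,0],"turn": 0.135},
    {"linear": [0,0,0],"turn": 0.135},
    {"linear": [0,0,0],"turn": 0.135},
    {"linear": [0,0,0],"turn": 0.135},
    {"linear": [0,0,0.02],"turn": 0.135},
    {"linear": [0,0,0.02],"turn": 0.135},
    {"linear": [0,0,0.01],"turn": 0.135},
    {"linear": [0,0,0.01],"turn": 0.135},
    {"linear": [0,0,0],"turn": 0.138},
    {"linear": [0,0,0],"turn": 0},
  ],
)

```text
t: 25.7
ee_pos: [644.4, 229.9, 85.0]
orientation: [-2.172, -2.267, 0.004]
ft_force: [0.6, -0.8, -0.5]
width: 87.6
grasp_force: 0.0
```

Run:
```python
from h import *
d=ctrl.get_image("wrist")
goto(650,230,25,2.5)
print(*blobs(d,"yellow",13,200),*blobs(d,"yellow",18,200),*blobs(d,"black",4,2000)); cv2.imwrite("pics/w7.png",d["frame"])
```

```text
cur closing yaw 2.7 turn 0.003 alt -3.138 q6 0.28
t 25.8 pos [644.8 230.   85.5] w 88.0 tilt [-0.001 -0.002 -1.   ] shift before turn [-0.0002  0.0053  0.0605] after turn [-0.0001  0.0053  0.0605]
(array([650., 229.]), 72, 16, -87.8) (array([650., 230.]), 70, 16, -87.8) (array([653.,  92.]), 579, 154, 2.6) (array([840., 126.]), 138, 109, 2.8) (array([646., 211.]), 193, 141, 2.6)
```

View pics/w7.png

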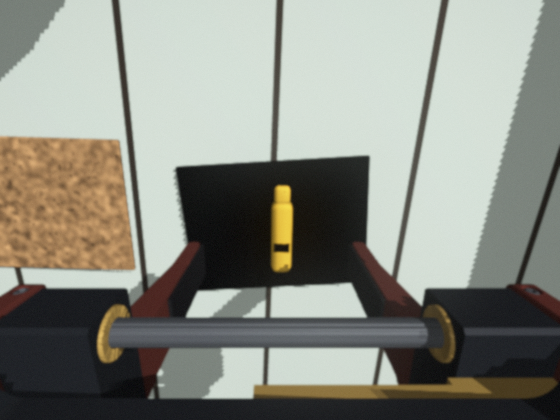

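The whistle lies along column 282, rows 185–272, on the black mat at (650,230), squarely between the fingers.

>>> arm_command(
  series=[
    {"linear": [0,0.005,0.01],"turn": 0},
    {"linear": [0,0,0.018],"turn": 0},
    {"linear": [0,0,0.016],"turn": 0},
    {"linear": [0,0,0.009],"turn": 0},
    {"linear": [0,0,0.006],"turn": 0},
    {"linear": [0,0,0],"turn": 0},
    {"linear": [0,0,0],"turn": 0},
  ],
)

```text
t: 26.45
ee_pos: [650.7, 230.5, 27.7]
orientation: [2.172, 2.27, 0.0]
ft_force: [-0.5, -0.1, 0.4]
width: 87.8
grasp_force: 0.0
```

>>> arm_command(
  series=[
    {"linear": [0,0,0],"turn": 0},
    {"linear": [0,0,0],"turn": 0},
    {"linear": [0,0,0],"turn": 0},
    {"linear": [0,0,0],"turn": 0},
    {"linear": [0,0,0],"turn": 0},
    {"linear": [0,0,0],"turn": 0},
    {"linear": [0,0,0],"turn": 0},
    {"linear": [0,0,0],"turn": 0},
    {"linear": [0,0,0],"turn": 0},
    {"linear": [0,0,0],"turn": 0},
  ],
  jaw=-1,
)

```text
t: 27.45
ee_pos: [650.5, 230.4, 27.5]
orientation: [-2.172, -2.27, 0.0]
ft_force: [0.3, -0.3, -0.5]
width: 15.8
grasp_force: 30.0
```

>>> arm_command(
  series=[
    {"linear": [0,0,-0.01],"turn": 0},
    {"linear": [0,0,-0.025],"turn": 0},
    {"linear": [0,0,-0.035],"turn": 0},
    {"linear": [0,0,-0.03],"turn": 0},
    {"linear": [0,0,0],"turn": 0},
  ],
)

```text
t: 27.95
ee_pos: [653.5, 231.5, 133.3]
orientation: [2.169, 2.267, 0.012]
ft_force: [-0.4, 0.0, 0.1]
width: 15.8
grasp_force: 30.0
```

Run:
```python
from h import *
goto(449.5,235.5,28)
```

```text
t 27.9 pos [653.5 231.5 133.3] w 15.8 tilt [ 0.002  0.008 -1.   ] shift before turn [ 0.0128 -0.2045  0.1036] after turn [ 0.0128 -0.2045  0.1036]
```

>>> arm_command(
  series=[
    {"linear": [0.0025,-0.04,0],"turn": 0},
    {"linear": [0.0025,-0.041,0],"turn": 0},
    {"linear": [0.0025,-0.041,0],"turn": 0},
    {"linear": [0.0025,-0.041,0.01],"turn": 0},
    {"linear": [0.0025,-0.04,0.02],"turn": 0},
    {"linear": [0,0,0.02],"turn": 0},
    {"linear": [0,0,0.01],"turn": 0},
    {"linear": [0,0,0],"turn": 0},
    {"linear": [0,0,0],"turn": 0},
  ],
)

```text
t: 28.85
ee_pos: [448.3, 234.2, 67.8]
orientation: [2.172, 2.269, 0.001]
ft_force: [1.6, 0.9, -0.9]
width: 16.0
grasp_force: 30.0
```

Run:
```python
from h import *
goto(449.5,235.5,27.5)
```

```text
t 28.9 pos [448.3 234.2  67.8] w 16.0 tilt [ 0.     0.001 -1.   ] shift before turn [0.0012 0.0013 0.0403] after turn [0.0012 0.0013 0.0403]
```

>>> arm_command(
  series=[
    {"linear": [0.001,0.001,0.015],"turn": 0},
    {"linear": [0,0,0.012],"turn": 0},
    {"linear": [0,0,0.008],"turn": 0},
    {"linear": [0,0,0.003],"turn": 0},
    {"linear": [0,0,0.001],"turn": 0},
    {"linear": [0,0,0],"turn": 0},
    {"linear": [0,0,0],"turn": 0},
    {"linear": [0,0,0],"turn": 0},
  ],
)

```text
t: 29.65
ee_pos: [448.4, 235.2, 28.9]
orientation: [2.172, 2.27, 0.001]
ft_force: [0.2, -0.3, -0.3]
width: 15.6
grasp_force: 30.0
```

>>> arm_command(
  series=[
    {"linear": [0,0,0.001],"turn": 0},
    {"linear": [0,0,0],"turn": 0},
    {"linear": [0,0,0],"turn": 0},
  ],
)

```text
t: 29.95
ee_pos: [448.2, 235.1, 27.6]
orientation: [2.172, 2.27, 0.0]
ft_force: [-0.2, 0.0, -0.1]
width: 15.6
grasp_force: 30.0
```

>>> arm_command(
  series=[
    {"linear": [0,0,0],"turn": 0},
    {"linear": [0,0,0],"turn": 0},
    {"linear": [0,0,0],"turn": 0},
    {"linear": [0,0,0],"turn": 0},
    {"linear": [0,0,0],"turn": 0},
    {"linear": [0,0,-0.015],"turn": 0},
    {"linear": [0,0,-0.03],"turn": 0},
    {"linear": [0,0,-0.04],"turn": 0},
    {"linear": [0,0,-0.035],"turn": 0},
    {"linear": [0,0,0],"turn": 0},
  ],
  jaw=1,
)

```text
t: 30.95
ee_pos: [450.7, 236.3, 151.8]
orientation: [2.17, 2.268, 0.012]
ft_force: [-0.1, 0.2, -0.1]
width: 87.8
grasp_force: 0.0
```

Run:
```python
from h import *
goto(456,-243,25,-5.5)
d=ctrl.get_image("wrist"); print(*blobs(d,"yellow",13,100))
```

```text
cur closing yaw 2.5 turn 0.14 alt -3.002 q6 0.42
t 30.9 pos [450.7 236.3 151.8] w 87.8 tilt [ 0.003  0.007 -1.   ] shift before turn [-0.4795 -0.0167  0.1251] after turn [-0.4771  0.0504  0.1251]
(array([448., 244.]), 47, 14, -85.0)
```

>>> arm_command(
  series=[
    {"linear": [-0.04,-0.0014,0],"turn": 0},
    {"linear": [-0.04,-0.0014,0],"turn": 0},
    {"linear": [-0.04,-0.0014,0],"turn": 0},
    {"linear": [-0.04,-0.0014,0],"turn": 0},
    {"linear": [-0.04,-0.0014,0],"turn": 0},
    {"linear": [-0.04,-0.0014,0],"turn": 0},
    {"linear": [-0.04,-0.0014,0],"turn": 0},
    {"linear": [-0.04,-0.0014,0],"turn": 0},
    {"linear": [-0.04,-0.0014,0],"turn": 0},
    {"linear": [-0.04,-0.0014,0],"turn": 0},
  ],
)

```text
t: 32.0
ee_pos: [450.6, -166.5, 146.2]
orientation: [-2.171, -2.268, 0.001]
ft_force: [1.2, 0.1, -0.2]
width: 87.7
grasp_force: 0.0
```

>>> arm_command(
  series=[
    {"linear": [-0.04,-0.0014,0],"turn": 0},
    {"linear": [-0.04,-0.0014,0.01],"turn": 0},
    {"linear": [0,0,0.02],"turn": 0.07},
    {"linear": [0,0,0.02],"turn": 0.07},
    {"linear": [0,0,0.01],"turn": 0},
    {"linear": [0,0,0],"turn": 0},
    {"linear": [0,0,0],"turn": 0},
  ],
)

```text
t: 32.7
ee_pos: [452.4, -244.9, 87.3]
orientation: [-2.323, -2.114, 0.0]
ft_force: [-0.8, 0.2, -0.2]
width: 88.1
grasp_force: 0.0
```

Run:
```python
from h import *
d=ctrl.get_image("wrist")
goto(456,-243,26,-5.5)
print(*blobs(d,"yellow",4,200)); cv2.imwrite("pics/w8.png",d["frame"])
```

```text
cur closing yaw -5.4 turn 0.002 alt -3.14 q6 -0.42
t 32.8 pos [ 452.7 -245.    87.8] w 88.0 tilt [-0.  0. -1.] shift before turn [0.0023 0.0031 0.0618] after turn [0.0023 0.0031 0.0618]
(array([ 419., -249.]), 108, 66, -83.4) (array([ 498., -239.]), 106, 70, -83.8)
```

View pics/w8.png

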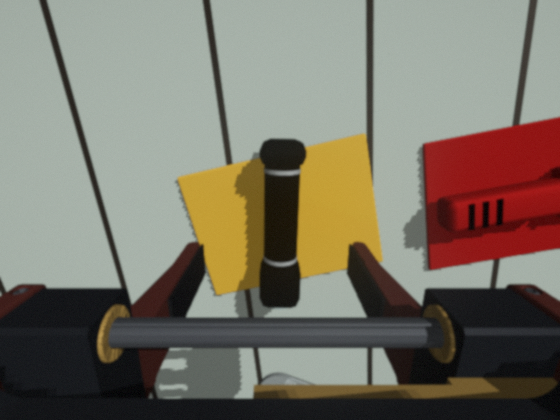

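Run:
```python
from h import *
d=ctrl.get_image("wrist")
for p,z in [((283,139),20),((283,139),36),((283,172),33),((281,262),33),((280,306),20),((280,306),36)]: print(p,z,cast(d,p,z).round(1))
```

```text
(283, 139) 20 [[ 464.9 -177.6]]
(283, 139) 36 [[ 464.6 -176.5]]
(283, 172) 33 [[ 462.7 -198.6]]
(281, 262) 33 [[ 455.3 -266.4]]
(280, 306) 20 [[ 450.4 -314. ]]
(280, 306) 36 [[ 451.2 -302.6]]
```

The wrist view shows the flashlight from its tail at (283,139) to its head at (280,306). Its centre is about (457.5,-241.5), between the fingers.

>>> arm_command(
  series=[
    {"linear": [0.004,0.0045,0.01],"turn": 0},
    {"linear": [0,0,0.02],"turn": 0.008},
    {"linear": [0,0,0.016],"turn": 0},
    {"linear": [0,0,0.01],"turn": 0},
    {"linear": [0,0,0.004],"turn": 0},
    {"linear": [0,0,0],"turn": 0},
    {"linear": [0,0,0],"turn": 0},
  ],
)

```text
t: 33.5
ee_pos: [457.7, -241.8, 28.0]
orientation: [2.333, 2.103, 0.0]
ft_force: [0.5, 0.0, 0.7]
width: 87.7
grasp_force: 0.0
```

>>> arm_command(
  series=[
    {"linear": [0,0,0],"turn": 0},
    {"linear": [0,0,0],"turn": 0},
    {"linear": [0,0,0],"turn": 0},
    {"linear": [0,0,0],"turn": 0},
    {"linear": [0,0,0],"turn": 0},
    {"linear": [0,0,0],"turn": 0},
    {"linear": [0,0,0],"turn": 0},
    {"linear": [0,0,0],"turn": 0},
    {"linear": [0,0,0],"turn": 0},
  ],
  jaw=-1,
)

```text
t: 34.4
ee_pos: [457.2, -241.6, 27.5]
orientation: [-2.334, -2.103, 0.0]
ft_force: [-1.2, -0.2, -0.7]
width: 25.7
grasp_force: 30.0
```

>>> arm_command(
  series=[
    {"linear": [0,0,-0.01],"turn": 0},
    {"linear": [0,0,-0.025],"turn": 0},
    {"linear": [0,0,-0.035],"turn": 0},
    {"linear": [0,0,-0.03],"turn": 0},
    {"linear": [0,0,-0.02],"turn": 0},
    {"linear": [0,0,0],"turn": 0},
    {"linear": [0,0,0],"turn": 0},
  ],
)

```text
t: 35.1
ee_pos: [457.3, -241.6, 147.7]
orientation: [2.333, 2.103, 0.0]
ft_force: [-0.3, -0.3, -2.1]
width: 25.8
grasp_force: 30.0
```

Run:
```python
from h import *
goto(644.5,224.5,28,95.6)
```

```text
cur closing yaw -6.0 turn 1.369 alt -1.772 q6 -0.41
t 35.1 pos [ 457.3 -241.6  147.7] w 25.8 tilt [-0.     0.001 -1.   ] shift before turn [0.4831 0.1378 0.1197] after turn [ 0.2318 -0.4457  0.1197]
```

>>> arm_command(
  series=[
    {"linear": [0.03,0.0086,0],"turn": 0},
    {"linear": [0.0378,0.0108,0],"turn": 0},
    {"linear": [0.0378,0.0108,0],"turn": 0},
    {"linear": [0.0378,0.0108,0],"turn": 0},
    {"linear": [0.0378,0.0108,0],"turn": 0},
    {"linear": [0.0378,0.0108,0],"turn": 0},
    {"linear": [0.0378,0.0108,0],"turn": 0},
    {"linear": [0.0378,0.0108,0],"turn": 0},
    {"linear": [0.0378,0.0108,0],"turn": 0},
    {"linear": [0.0378,0.0108,0],"turn": 0},
  ],
)

```text
t: 36.1
ee_pos: [600.2, 117.0, 145.4]
orientation: [-2.332, -2.102, 0.005]
ft_force: [0.9, -0.3, -0.6]
width: 25.3
grasp_force: 30.0
```

>>> arm_command(
  series=[
    {"linear": [0.0378,0.0108,0],"turn": 0},
    {"linear": [0.0378,0.0108,0],"turn": 0},
    {"linear": [0.0378,0.0108,0],"turn": 0.12},
    {"linear": [0,0,0],"turn": 0.138},
    {"linear": [0,0,0],"turn": 0.138},
    {"linear": [0,0,0],"turn": 0.138},
    {"linear": [0,0,0],"turn": 0.138},
    {"linear": [0,0,0],"turn": 0.138},
    {"linear": [0,0,0],"turn": 0.138},
    {"linear": [0,0,0],"turn": 0.138},
  ],
)

```text
t: 37.1
ee_pos: [643.7, 224.6, 144.9]
orientation: [3.086, 0.586, -0.006]
ft_force: [-0.4, 0.7, -1.0]
width: 25.5
grasp_force: 30.0
```

>>> arm_command(
  series=[
    {"linear": [0,0,0.01],"turn": 0.138},
    {"linear": [0,0,0.03],"turn": 0.138},
    {"linear": [0,0,0.02],"turn": 0},
    {"linear": [0,0,0],"turn": 0},
    {"linear": [0,0,0],"turn": 0},
  ],
)

```text
t: 37.6
ee_pos: [644.1, 224.7, 86.0]
orientation: [3.136, 0.165, -0.005]
ft_force: [-0.3, 0.7, -1.7]
width: 25.1
grasp_force: 30.0
```

Run:
```python
from h import *
goto(644.5,224.5,28,95.6)
d=ctrl.get_image("wrist"); cv2.imwrite("pics/w9.png",d["frame"])
```

```text
cur closing yaw -84.0 turn 0.007 alt -3.134 q6 1.78
t 37.6 pos [644.1 224.7  86. ] w 25.1 tilt [-0.003  0.001 -1.   ] shift before turn [0.0005 0.0002 0.058 ] after turn [0.0005 0.0002 0.058 ]
```

View pics/w9.png

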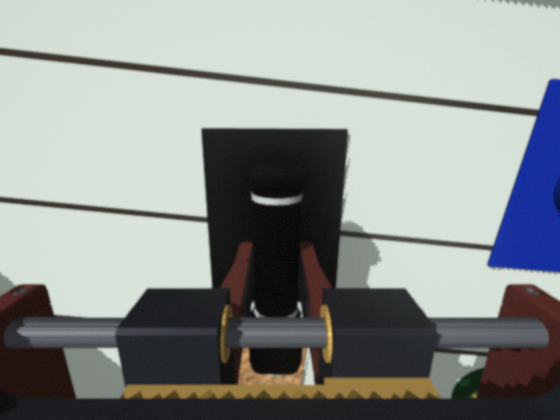

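The held flashlight is lined up over black, with its tail ring at (276,196). I'll check its offset along its length.

Run:
```python
from h import *
d=ctrl.get_image("wrist"); u=np.array([.995,.097])
for p,z,e in [((276,190),91,'tail ring ~47'),((276,203),91,'tail ring'),((276,152),85,'tail end 65'),((275,307),91,'head ring -29'),((275,372),94,'head end -65')]:
    c=cast(d,p,z)[0]-[644.3,224.6]; print(e,c@u, c@[-u[1],u[0]])
```

```text
tail ring ~47 49.77932407368009 0.44591299227406317
tail ring 43.167305932343034 0.3919737391822618
tail end 65 67.49186963462772 0.5776834381984539
head ring -29 -17.06186042714211 0.4578678612113387
head end -65 -59.727241897041694 0.14963633170991528
```

>>> arm_command(
  series=[
    {"linear": [0,0,0.018],"turn": 0},
    {"linear": [0,0,0.018],"turn": 0},
    {"linear": [0,0,0.01],"turn": 0.007},
    {"linear": [0,0,0.004],"turn": 0},
    {"linear": [0,0,0],"turn": 0},
    {"linear": [0,0,0],"turn": 0},
  ],
)

```text
t: 38.3
ee_pos: [645.3, 225.1, 37.7]
orientation: [-3.138, -0.154, -0.001]
ft_force: [0.4, 0.5, -1.0]
width: 25.3
grasp_force: 30.0
```

>>> arm_command(
  series=[
    {"linear": [-0.002,0,0.005],"turn": 0},
    {"linear": [0,0,0.003],"turn": 0},
    {"linear": [0,0,0.0015],"turn": 0},
    {"linear": [0,0,0],"turn": 0},
    {"linear": [0,0,0],"turn": 0},
    {"linear": [0,0,0],"turn": 0},
  ],
)

```text
t: 38.9
ee_pos: [643.1, 224.8, 28.2]
orientation: [-3.138, -0.154, -0.0]
ft_force: [0.3, 0.4, -0.2]
width: 25.4
grasp_force: 30.0
```

>>> arm_command(
  series=[
    {"linear": [0,0,0],"turn": 0},
    {"linear": [0,0,0],"turn": 0},
    {"linear": [0,0,0],"turn": 0},
    {"linear": [0,0,0],"turn": 0},
    {"linear": [0,0,0],"turn": 0},
    {"linear": [0,0,-0.015],"turn": 0},
    {"linear": [0,0,-0.03],"turn": 0},
    {"linear": [0,0,-0.04],"turn": 0},
    {"linear": [0,0,-0.035],"turn": 0},
    {"linear": [0,0,0],"turn": 0},
  ],
  jaw=1,
)

```text
t: 39.9
ee_pos: [646.4, 225.9, 155.1]
orientation: [-3.135, -0.154, -0.016]
ft_force: [0.8, -0.7, 0.3]
width: 87.7
grasp_force: 0.0
```

Run:
```python
from h import *
goto(449,235.2,27,2.5)
d=ctrl.get_image("wrist"); cv2.imwrite("pics/w10.png",d["frame"])
```

```text
cur closing yaw -84.4 turn -1.517 alt 1.625 q6 1.79
t 39.9 pos [646.4 225.9 155.1] w 87.7 tilt [ 0.01  -0.002 -1.   ] shift before turn [-0.1968 -0.0282  0.1261] after turn [ 0.0175 -0.1981  0.1261]
```

View pics/w10.png

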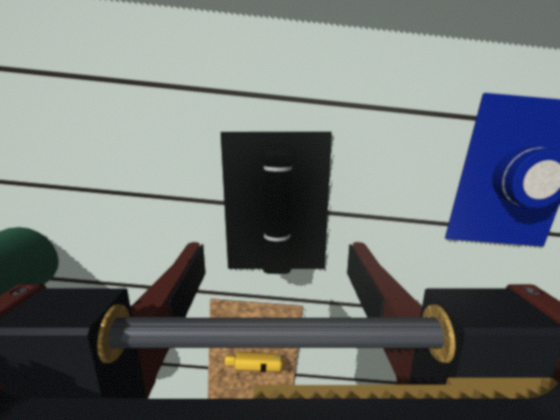

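Run:
```python
from h import *
d=ctrl.get_image("wrist")
a=cast(d,(277,168),33)[0];b=cast(d,(277,237),33)[0];h=cast(d,(277,272),36)[0]; u=(a-b)/np.linalg.norm(a-b)
print(a,b,"len",np.linalg.norm(a-b),"centre by rings",(a+b)/2-9*u,"by head end",h+65*u,"yaw",np.degrees(np.arctan2(u[1],u[0])))
print("mat corners",[cast(d,p,4)[0].round() for p in((221,132),(331,132),(325,269),(228,269))])
```

```text
[685.9942707  228.23476083] [619.38927764 221.62014188] len 66.93263989704845 centre by rings [643.73583073 224.03802624] by head end [648.04037891 224.47699822] yaw 5.67151347756306
mat corners [array([711., 285.]), array([721., 179.]), array([575., 163.]), array([564., 271.])]
```

The flashlight lies lengthways on black within about 2 mm, with its rings at (277,168) and (277,237). The last move is the whistle, from cork to yellow.

>>> arm_command(
  series=[
    {"linear": [-0.039,-0.0056,0],"turn": 0},
    {"linear": [-0.039,-0.0056,0],"turn": 0},
    {"linear": [-0.039,-0.0056,0],"turn": 0},
    {"linear": [-0.039,-0.0056,0],"turn": 0},
    {"linear": [-0.039,-0.0056,0],"turn": 0},
    {"linear": [0,0,0],"turn": -0.138},
    {"linear": [0,0,0],"turn": -0.138},
    {"linear": [0,0,0],"turn": -0.138},
    {"linear": [0,0,0],"turn": -0.138},
    {"linear": [0,0,0],"turn": -0.138},
  ],
)

```text
t: 41.0
ee_pos: [445.1, 233.1, 146.9]
orientation: [2.897, 1.214, -0.005]
ft_force: [-0.1, -0.5, -0.2]
width: 87.9
grasp_force: 0.0
```

>>> arm_command(
  series=[
    {"linear": [0,0,0],"turn": -0.138},
    {"linear": [0,0,0.01],"turn": -0.138},
    {"linear": [0,0,0.02],"turn": -0.138},
    {"linear": [0,0,0.02],"turn": -0.138},
    {"linear": [0,0,0.01],"turn": -0.138},
    {"linear": [0,0,0],"turn": -0.137},
    {"linear": [0,0,0],"turn": 0},
    {"linear": [0,0,0],"turn": 0},
  ],
)

```text
t: 41.8
ee_pos: [445.6, 233.3, 87.4]
orientation: [-2.176, -2.265, 0.002]
ft_force: [-0.0, -0.3, 0.3]
width: 87.7
grasp_force: 0.0
```

Run:
```python
from h import *
d=ctrl.get_image("wrist")
goto(449,235.2,27,2.5)
print(*blobs(d,"yellow",13,100,9),*blobs(d,"yellow",22,100,9)); cv2.imwrite("pics/w11.png",d["frame"])
```

```text
cur closing yaw 2.3 turn -0.003 alt 3.139 q6 0.42
t 41.9 pos [445.9 233.4  87.7] w 87.7 tilt [-0.    -0.001 -1.   ] shift before turn [0.0016 0.0032 0.0607] after turn [0.0016 0.0032 0.0607]
(array([449., 233.]), 70, 15, -87.0) (array([448., 237.]), 67, 14, -87.0)
```

View pics/w11.png

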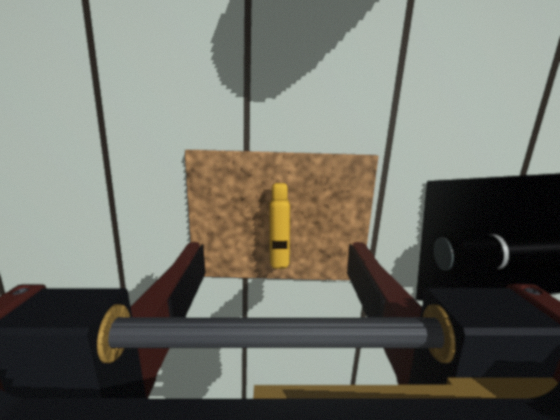

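The whistle is on cork at column 280, rows 183–268, at about (449,235), where it was parked.

>>> arm_command(
  series=[
    {"linear": [0.0015,0.003,0.01],"turn": 0},
    {"linear": [0,0,0.018],"turn": 0},
    {"linear": [0,0,0.018],"turn": 0},
    {"linear": [0,0,0.009],"turn": 0},
    {"linear": [0,0,0.0055],"turn": 0},
    {"linear": [0,0,0],"turn": 0},
    {"linear": [0,0,0],"turn": 0},
  ],
)

```text
t: 42.55
ee_pos: [449.4, 235.4, 27.8]
orientation: [2.172, 2.269, 0.001]
ft_force: [0.4, -0.0, 0.7]
width: 87.6
grasp_force: 0.0
```

>>> arm_command(
  series=[
    {"linear": [0,0,0],"turn": 0},
    {"linear": [0,0,0],"turn": 0},
    {"linear": [0,0,0],"turn": 0},
    {"linear": [0,0,0],"turn": 0},
    {"linear": [0,0,0],"turn": 0},
    {"linear": [0,0,0],"turn": 0},
    {"linear": [0,0,0],"turn": 0},
    {"linear": [0,0,0],"turn": 0},
    {"linear": [0,0,0],"turn": 0},
    {"linear": [0,0,0],"turn": 0},
  ],
  jaw=-1,
)

```text
t: 43.55
ee_pos: [449.1, 235.2, 27.5]
orientation: [-2.172, -2.27, 0.0]
ft_force: [0.1, -0.1, -0.6]
width: 15.9
grasp_force: 30.0
```

>>> arm_command(
  series=[
    {"linear": [0,0,-0.01],"turn": 0},
    {"linear": [0,0,-0.025],"turn": 0},
    {"linear": [0,0,-0.035],"turn": 0},
    {"linear": [0,0,-0.03],"turn": 0},
    {"linear": [0,0,-0.015],"turn": 0},
    {"linear": [0,0,0],"turn": 0},
    {"linear": [0,0,0],"turn": 0},
  ],
)

```text
t: 44.25
ee_pos: [449.0, 235.2, 142.8]
orientation: [2.172, 2.27, 0.001]
ft_force: [-1.0, 0.3, 0.1]
width: 15.7
grasp_force: 30.0
```

Run:
```python
from h import *
goto(461,-244,27.5,97.4)
```

```text
cur closing yaw 2.5 turn 1.486 alt -1.656 q6 0.41
t 44.2 pos [449.  235.2 142.8] w 15.7 tilt [ 0.     0.001 -1.   ] shift before turn [-0.4793 -0.0092  0.1151] after turn [-0.0499  0.4768  0.1151]
```

>>> arm_command(
  series=[
    {"linear": [-0.04,-0.0008,0],"turn": 0},
    {"linear": [-0.04,-0.0008,0],"turn": 0},
    {"linear": [-0.04,-0.0008,0],"turn": 0},
    {"linear": [-0.04,-0.0008,0],"turn": 0},
    {"linear": [-0.04,-0.0008,0],"turn": 0},
    {"linear": [-0.04,-0.0008,0],"turn": 0},
    {"linear": [-0.04,-0.0008,0],"turn": 0},
    {"linear": [-0.04,-0.0008,0],"turn": 0},
    {"linear": [-0.04,-0.0008,0],"turn": 0},
    {"linear": [-0.04,-0.0008,0],"turn": 0},
  ],
)

```text
t: 45.25
ee_pos: [457.6, -166.1, 141.2]
orientation: [-2.17, -2.268, 0.002]
ft_force: [0.5, 0.3, 0.4]
width: 15.8
grasp_force: 30.0
```

>>> arm_command(
  series=[
    {"linear": [-0.04,-0.0008,0],"turn": 0},
    {"linear": [-0.039,-0.0008,0],"turn": 0},
    {"linear": [0,0,0],"turn": 0.135},
    {"linear": [0,0,0],"turn": 0.135},
    {"linear": [0,0,0],"turn": 0.135},
    {"linear": [0,0,0],"turn": 0.135},
    {"linear": [0,0,0],"turn": 0.135},
    {"linear": [0,0,0],"turn": 0.135},
    {"linear": [0,0,0],"turn": 0.135},
    {"linear": [0,0,0],"turn": 0.135},
  ],
)

```text
t: 46.25
ee_pos: [459.7, -243.2, 140.9]
orientation: [-3.03, -0.821, 0.003]
ft_force: [-1.2, 0.5, -0.0]
width: 15.4
grasp_force: 30.0
```

>>> arm_command(
  series=[
    {"linear": [0,0,0.01],"turn": 0.135},
    {"linear": [0,0,0.02],"turn": 0.135},
    {"linear": [0,0,0.02],"turn": 0.135},
    {"linear": [0,0,0.01],"turn": 0},
    {"linear": [0,0,0],"turn": 0},
    {"linear": [0,0,0],"turn": 0},
  ],
)

```text
t: 46.85
ee_pos: [460.4, -243.6, 82.3]
orientation: [-3.134, -0.208, 0.001]
ft_force: [0.6, 0.2, -0.0]
width: 15.8
grasp_force: 30.0
```

Run:
```python
from h import *
goto(461,-244,27.5,97.4)
d=ctrl.get_image("wrist"); print(*blobs(d,"yellow",4,500))
```

```text
cur closing yaw -82.4 turn 0.003 alt -3.138 q6 0.93
t 46.9 pos [ 460.4 -243.6   82.3] w 15.8 tilt [-0.001 -0.001 -1.   ] shift before turn [0.0006 0.0005 0.0548] after turn [0.0006 0.0005 0.0548]
(array([ 469., -243.]), 130, 107, 7.5)
```

>>> arm_command(
  series=[
    {"linear": [0.0005,0.0005,0.015],"turn": 0},
    {"linear": [0,0,0.016],"turn": 0},
    {"linear": [0,0,0.01],"turn": 0},
    {"linear": [0,0,0.008],"turn": 0},
    {"linear": [0,0,0.004],"turn": 0},
    {"linear": [0,0,0.001],"turn": 0},
    {"linear": [0,0,0],"turn": 0},
    {"linear": [0,0,0],"turn": 0},
    {"linear": [0,0,0],"turn": 0},
  ],
)

```text
t: 47.8
ee_pos: [461.4, -244.3, 29.0]
orientation: [3.135, 0.204, 0.001]
ft_force: [-0.1, -0.5, -0.7]
width: 16.0
grasp_force: 30.0
```

>>> arm_command(
  series=[
    {"linear": [0,0,0.001],"turn": 0},
    {"linear": [0,0,0],"turn": 0},
    {"linear": [0,0,0],"turn": 0},
  ],
)

```text
t: 48.1
ee_pos: [461.2, -244.2, 27.6]
orientation: [3.135, 0.204, 0.0]
ft_force: [-1.1, -0.8, 0.4]
width: 15.5
grasp_force: 30.0
```

>>> arm_command(
  series=[
    {"linear": [0,0,0],"turn": 0},
    {"linear": [0,0,0],"turn": 0},
    {"linear": [0,0,0],"turn": 0},
    {"linear": [0,0,0],"turn": 0},
    {"linear": [0,0,0],"turn": 0},
    {"linear": [0,0,-0.015],"turn": 0},
    {"linear": [0,0,-0.03],"turn": 0},
    {"linear": [0,0,-0.04],"turn": 0},
    {"linear": [0,0,-0.04],"turn": 0},
    {"linear": [0,0,-0.04],"turn": 0},
  ],
  jaw=1,
)

```text
t: 49.1
ee_pos: [460.8, -244.0, 195.1]
orientation: [3.135, 0.204, 0.001]
ft_force: [-0.4, -0.6, -0.7]
width: 87.5
grasp_force: 0.0
```

>>> arm_command(
  series=[
    {"linear": [-0.03,0.03,-0.01],"turn": 0},
    {"linear": [-0.03,0.035,-0.01],"turn": 0},
    {"linear": [-0.03,0.035,0],"turn": 0},
    {"linear": [-0.03,0.035,0],"turn": 0},
    {"linear": [-0.03,0.035,0],"turn": 0},
    {"linear": [-0.03,0.035,0],"turn": 0},
    {"linear": [0,0.035,0],"turn": 0},
    {"linear": [0,0.035,0],"turn": 0},
    {"linear": [0,0,0],"turn": 0},
    {"linear": [0,0,0],"turn": 0},
  ],
)

```text
t: 50.1
ee_pos: [317.9, -539.9, 212.9]
orientation: [-3.135, -0.202, 0.0]
ft_force: [1.1, -0.4, -0.3]
width: 87.8
grasp_force: 0.0
```

Run:
```python
from h import *
o=ctrl.get_obs(); print(o["ee_pos"],o["t"])
d=ctrl.get_image("top"); cv2.imwrite("pics/top12.png",d["frame"])
for c,z in [("blue",4),("red",4),("yellow",4),("black",4),("cork",4),("green",28)]: print(c,z,*blobs(d,c,z),sep=" | ")
```

```text
[ 317.85889546 -539.94133156  212.9333564 ] 50.1
blue | 4 | (array([700., -15.]), 147, 109, 0.8)
red | 4 | (array([ 650., -239.]), 145, 107, 6.1)
yellow | 4 | (array([ 460., -244.]), 148, 108, 7.5)
black | 4 | (array([644., 225.]), 145, 106, 5.8)
cork | 4 | (array([449., 236.]), 147, 109, 0.5)
green | 28 | (array([483.,  -8.]), 92, 92, -82.4) | (array([558., 503.]), 97, 71, 72.0)
```

View pics/top12.png

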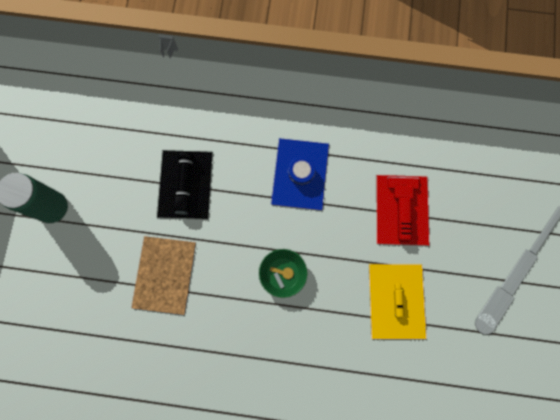

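The top view shows the flashlight on black (184,184), tin on blue (302,172), scraper on red (404,208) and whistle on yellow (399,301). All four are centred and the long ones lie lengthways. Cork is empty and the dish hasn't moved, so I'm handing in.

```bash
python3 -c "
from workcell import ctrl; print(ctrl.close_job())"
```

```text
the job is handed in; nothing more can be done
None
```

All four things are back on their own mats, centred to within about 2 mm by my camera checks, with the long ones lengthways; the cork mat is empty, the dish hasn't moved, and I handed the job in at about 50 s of the 136 s allowed.

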